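Right the toppled mill and put it back on the finishing stand

ROBOT

A 6-joint arm with a two-finger parallel gripper is mounted at the origin on the work surface. World frame = base frame: x ahead of the robot, y to its left, z up, the work surface at z = 0. Lengths are in m, angles in rad, forces in N, time in s.
With the tool pointing down it reaches from about 0.375 to 0.925 m from the base axis. Payload 5.7 kg.
Tool frame: the origin (TCP) lies between the finger pads, 19 mm behind the fingertips; this is the grasp point; z points along the fingers, y is the line along which they close (so a half turn about z gives the same grasp; the last joint's range is limited). The gripper opens to 88 mm and grips with 3 to 60 N. Pads are 20 mm wide; open, the fingers measure 115 mm over their backs; the gripper's body (75 mm by 178 mm) begins 61 mm behind the grasp point.
Start: joints at [1.218, 0.359, 1.51, -0, 1.272, -0.115], TCP at [0.141, 0.583, 0.241] pointing down, gripper open.
Joint ranges: [-2.97, 2.97], [-1.01, 2.36], [0.21, 2.38], [-0.96, 4.11], [0.2, 2.71], [-2.98, 2.98]. Speed limits (rad/s): [2.39, 2.39, 3.14, 3.14, 3.14, 3.14].

INTERFACE

Orientations are given as a rotation vector (axis times angle).
In Python, from rig import robot, vision gives the robot as it stands.
- The arm moves only by the tool send_rows, never from a script. Its argument "rows" is a list of rows, each a list of 7 numbers: the turn, a rotation vector about the tool's x, y, z normalised to -1 to 1, where 1 is 60 degrees, then the shift along the tool's x, y, z normalised to -1 to 1, where 1 is 250 mm, then the opening, from 0 (shut) to 1 (fully open). In form: [[wx, wy, wz, tx, ty, tz, grip], ...]. A call has 1 to 20 rows; each row is the pose to reach, as a shift and turn from the pose commanded when the call began, along the tool's axes at that moment; what a row does not reach only later rows make up. A row lasts 1/8 s, in which the tool goes at most 62.5 mm and 10.7 degrees, less where a joint would pass 70% of its speed; a pose out of reach is approached as far as the arm can. A call with a number of a shift or a turn outside -1 to 1 is refused whole. A call with a gripper value outside its range is refused whole. The fingers move at their own pace and stop on an object; "grip_force" is the grip in N (left out, the last holds). Time passes only in rows, so rows that repeat a pose let the fingers close. It gives the time, the measured TCP pose, the force, the opening and the grip force at its end, in the units of the state.
- robot.observe(): the state, without advancing time (a new reading comes with each control period).
- vision.capture(name): name is "scene" or "top" or "wrist"; returns a dict with "image" (420x560x3 uint8, red, green, blue), "depth" (420x560 float32, m along the optical axis (not along the pixel's ray), 0 where there is no reading), "vertical_fov" (degrees; the focal length in pixels is half the picture's height over the tangent of half this angle, whatever the lens; pixels are square), "cx", "cy" (the principal point, pixels), "k1" (the pictures are not rectified: a ray, as slopes to the right and down, at radius r is drawn at 1 + k1 r^2 times it, then the intrinsics apply), "view" (4x4, takes a point from world to camera coordinates); the wrist camera has in their place "tool_from_camera" (4x4, takes a point from camera to tool coordinates, whose origin is the TCP and whose axes are the flange's). Camera axes: x right, y down, z forward; pixel columns grow to the right and rows downward; lengths in m; the calibration is good to about 2 mm. A picture is of the moment at which its call begins: read the wrist's pose just before it.
- robot.sign_off(): hands the job in; it is judged then, once.
The state is a dict: "time_s": time; "joints": joint angles; "joint_velocities": joint speeds; "tau": joint torques, N m; "tcp_pos": TCP position; "eef_rot": TCP orientation; "wrist_force": force on the tool from outside, world axes, zero at the start; "wrist_torque": the same for the moment, N m; "finger_gap": opening from 0.0 (shut) to 1.0 (fully open); "finger_force": force on a finger pad.
Only numpy, scipy, OpenCV 4.12 (cv2) and the standard library are available. Lean on these libraries where they do the work, as an engineer would, in place of code of your own. Each camera call takes 0.05 s, during which the arm holds its last target. There are 200 camera calls.

TASK

One of the brass pepper mills has toppled over on the bench. Stand it up on its foot on the bench and let go of it, then take it again by its upper end with the hand pointing down and set it gently on the yellow pad, the empty place of the raised stand, square with the pad like the row. Leave the two other mills and the rest of the bench as they are.

Things in the scene. Friction and masses are not known exactly. Their poses are not given: they have to be found in the camera images.
- mill: toppled mill, 0.3-0.5 kg: 48 x 48 mm square dark steel foot 12 mm thick, brass tube 36 mm across (12 to 128 mm up), brass collar 40 mm across (to 138 mm), black knob 24 mm across (top at 160 mm). Origin: centre of the foot's underside; z along the tube to the knob; x, y square to the foot's sides. Starts lying, knob roughly away from the robot, z level (2 degrees down), x down, tube axis 22 mm up
- mill_a: another mill, standing on the stand, of the same build: 48 x 48 mm square dark steel foot 12 mm thick, brass tube 36 mm across (12 to 128 mm up), brass collar 40 mm across (to 138 mm), black knob 24 mm across (top at 160 mm). Origin: centre of the foot's underside; z along the tube to the knob; x, y square to the foot's sides
- mill_b: the third mill, standing on the stand, of the same build and origin as mill_a
- stand: fixed raised stand: aluminium bar 320 mm long (its x), 60 mm wide (its y), its top 80 mm above the bench, on two dark legs with feet 100 mm wide. Origin: on the bench under its centre. Three places in a row at x = -100, 0 and +100 mm; two bear a mill, the third the yellow pad
- pad: fixed yellow pad, 52 x 52 mm and 3 mm thick, on the bar's top at the empty place, square with the bar. Origin: centre of its underside (80 mm above the bench); x along the bar, y across it
- pad_top (a point): centre of the pad's upper face, 83 mm above the bench, axes as the pad
- oil: amber oil bottle, yellow cap, 62 mm in diameter, 210 mm tall, standing; origin at the centre of its underside. Bystander
- offcut: short brass tube, 48 mm in diameter, 100 mm tall, standing; origin at the centre of its underside. Bystander
- jar: white jar, dark cap, 70 mm in diameter, 85 mm tall, standing; origin at the centre of its underside. Bystander
- wrench: steel wrench, 180 mm long, lying along its x; bystander
- knob_bin: fixed open yellow bin of black knobs, 170 x 120 x 70 mm; origin at the centre of its underside. Bystander

How it is judged:
By the outcome, as a careful person would: the job done as asked, in the order asked, and still so for the second after the job is handed in, with the robot touching nothing.
It also fails if it takes over 61 s, if anything falls off the work surface, if the arm or the gripper's body presses on something with over 40 N, if the wrist force passes 120 N, or if a joint passes its speed limit or range.

## Working session

There is one attempt and no reset: what is moved stays moved. The work goes in short steps, Python scripts to look and compute and a tool call to move; the robot and the scene stay as the last step left them, time stands still between calls to the robot, and variables do not carry over. Pictures are saved under pics/ and viewed, at most 10 in all, crops included, and the job is handed in when it is done.

Besides the shell and the picture viewer there is one more tool, called after ">>>" as name([rows], argument=value, ...), one row to a line, values as JSON. send_rows: Moves the arm, as the interface text tells. Its arguments: {"type":"object","properties":{"rows":{"type":"array"},"grip_force":{"type":"number"}},"required":["rows"]}

```bash
mkdir -p pics
cat > h.py <<'E'
import numpy as np, cv2, pickle
from scipy.spatial.transform import Rotation as R
from rig import robot, vision
def cap(name, tag):
    s=robot.observe(); c=vision.capture(name)
    if name=='wrist':
        T=np.eye(4);T[:3,:3]=R.from_rotvec(s['eef_rot']).as_matrix();T[:3,3]=s['tcp_pos']
        c['W']=T@np.array(c['tool_from_camera'])
    else: c['W']=np.linalg.inv(np.array(c['view']))
    pickle.dump(c,open(f'pics/{tag}.pkl','wb')); cv2.imwrite(f'pics/{tag}.png',c['image'][:,:,::-1]); return c
def load(tag): return pickle.load(open(f'pics/{tag}.pkl','rb'))
def ray(c,u,v):
    f=210/np.tan(np.radians(c['vertical_fov'])/2)
    d=np.array([(u-c['cx'])/f,(v-c['cy'])/f]); p=d.copy()
    for _ in range(30): p=d/(1+c['k1']*(p@p))
    return c['W'][:3,3], c['W'][:3,:3]@np.array([p[0],p[1],1])
def atz(c,u,v,z):
    o,d=ray(c,u,v); return o+d*(z-o[2])/d[2]
def dep(c,u,v):
    o,d=ray(c,u,v); z=c['depth'][int(round(v)),int(round(u))]; return o+d*z
def tri(c1,p1,c2,p2):
    o1,d1=ray(c1,*p1);o2,d2=ray(c2,*p2)
    A=np.stack([d1,-d2],1);t=np.linalg.lstsq(A,o2-o1,rcond=None)[0]
    a=o1+t[0]*d1;b=o2+t[1]*d2; return (a+b)/2,np.linalg.norm(a-b)
def cloud(c):
    f=210/np.tan(np.radians(c['vertical_fov'])/2)
    h,w=c['depth'].shape;u,v=np.meshgrid(np.arange(w),np.arange(h))
    d=np.stack([(u-c['cx'])/f,(v-c['cy'])/f],-1);p=d.copy()
    for _ in range(20): p=d/(1+c['k1']*(p**2).sum(-1,keepdims=True))
    P=np.concatenate([p,np.ones((h,w,1))],-1)*c['depth'][...,None]
    return P@c['W'][:3,:3].T+c['W'][:3,3]
E
python3 - <<'E'
from h import *
a=cap('top','top0');b=cap('scene','scene0')
for c in(a,b): print({k:c[k] for k in('vertical_fov','cx','cy','k1')},c['W'].round(3).tolist())
cv2.imwrite('pics/both.png',cv2.resize(np.vstack([a['image'],b['image']])[:,:,::-1],None,fx=.7,fy=.7))
E
```

```text
{'vertical_fov': 53.10779581888196, 'cx': 275.135790708528, 'cy': 217.20983423650603, 'k1': -0.11344970574989684} [[0.014, -0.986, 0.168, 0.411], [-1.0, -0.01, 0.022, -0.1], [-0.02, -0.168, -0.986, 1.041], [0.0, 0.0, 0.0, 1.0]]
{'vertical_fov': 44.06954462700983, 'cx': 276.2397892195224, 'cy': 207.3006329807751, 'k1': -0.15144191365573748} [[0.09, 0.827, -0.555, 1.335], [0.996, -0.07, 0.058, -0.178], [0.009, -0.557, -0.83, 1.234], [0.0, 0.0, 0.0, 1.0]]
```

View pics/top0.png

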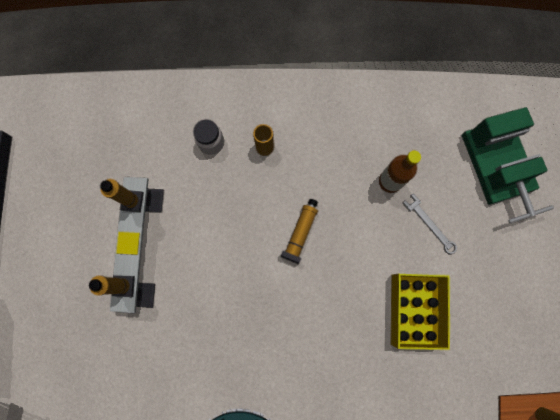

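View pics/scene0.png

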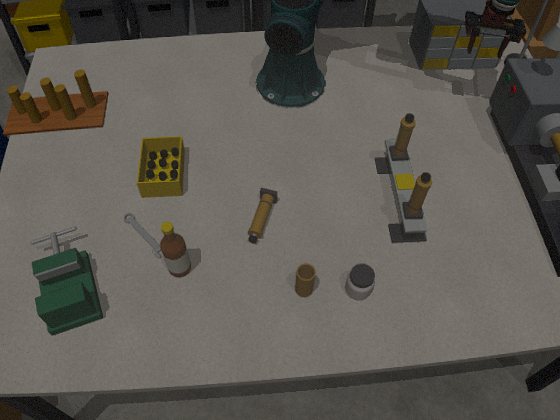

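Top view: the toppled mill has its foot at about (290,257) and its knob at (313,203). The stand is at (130,245) with the yellow pad at (128,243), and the two mills are at (128,197) and (118,287). The scene view agrees: foot (268,195), knob (253,238), pad (405,181).

Run:
```python
from h import *
a=load('top0');b=load('scene0')
print('tri knob tip',tri(a,(314,201),b,(251,240)),'foot',tri(a,(290,257),b,(268,194)),'pad',tri(a,(128,243),b,(405,181.5)))
out=[]
for c,n,box in((a,'top',(265,190,335,275)),(b,'scene',(235,178,290,250))):
    P=cloud(c);x0,y0,x1,y1=box
    Q=P[y0:y1,x0:x1].reshape(-1,3);Q=Q[(Q[:,2]>.012)&(Q[:,2]<.08)]
    m=Q.mean(0);w,v=np.linalg.eigh(np.cov((Q-m)[:,:2].T));d=v[:,1]*np.sign(v[0,1])
    s=(Q-m)[:,:2]@d;nrm=np.array([-d[1],d[0]]);t=(Q-m)[:,:2]@nrm
    print(n,len(Q),m.round(4),d.round(3),'ang',np.degrees(np.arctan2(d[1],d[0])).round(1),'ends',(m[:2]+d*s.min()).round(4),(m[:2]+d*s.max()).round(4),np.ptp(s).round(3),t.min().round(3),t.max().round(3),'zmax',np.percentile(Q[:,2],[50,95,99]).round(3))
    hsv=cv2.cvtColor(c['image'],cv2.COLOR_RGB2HSV);
    M=(hsv[...,0]>25)&(hsv[...,0]<33)&(hsv[...,1]>200)&(hsv[...,2]>100)&(P[...,2]>.06)&(P[...,2]<.1)
    M[:, :]&=(np.linalg.norm(P[...,:2]-[0.4,0.3],axis=-1)<.2)
    cand=P[M];print('pad',M.sum(),cand.mean(0) if M.sum() else '')
    ys,xs=np.nonzero(M)
    if M.sum()>10:
        print('px',xs.mean(),ys.mean(),cv2.minAreaRect(cand[:,:2].astype(np.float32)))
    # bar top
    B=(P[...,2]>.07)&(P[...,2]<.09)&(np.linalg.norm(P[...,:2]-cand.mean(0)[:2],axis=-1)<.2)
    r=cv2.minAreaRect(P[B][:,:2].astype(np.float32));print('bar',r,np.median(P[B][:,2]))
    m=P[B].mean(0);w,v=np.linalg.eigh(np.cov((P[B]-m)[:,:2].T));print('bar dir',np.degrees(np.arctan2(v[1,1],v[0,1])))
    K=(P[...,2]>.215)&(np.linalg.norm(P[...,:2]-cand.mean(0)[:2],axis=-1)<.17)
    for l in (0,1):
        S=P[K&((P[...,0]>cand.mean(0)[0])==bool(l))];print('knob',len(S),S.mean(0))
print(robot.observe()['eef_rot'])
o=np.vstack([cv2.resize(a['image'][180:290,80:340],None,fx=3,fy=3),])
cv2.imwrite('pics/crop.png',o[:,:,::-1])
```

```text
tri knob tip (array([ 0.62576631, -0.17178679,  0.02297773]), np.float64(0.0011518627022216006)) foot (array([ 0.48588667, -0.11381522,  0.03397498]), np.float64(0.00027875939565692086)) pad (array([0.50922186, 0.26786459, 0.08186562]), np.float64(0.0034434727181864478))
top 955 [ 0.5464 -0.1399  0.0368] [ 0.93  -0.367] ang -21.5 ends [ 0.4794 -0.1135] [ 0.6283 -0.1722] 0.16 -0.024 0.024 zmax [0.037 0.049 0.051]
pad 417 [0.50930575 0.26644898 0.08334087]
px 127.61630695443645 242.8705035971223 ((0.5093658566474915, 0.26658278703689575), (0.047805678099393845, 0.05123618617653847), 0.23307766020298004)
bar ((0.5093668699264526, 0.26630914211273193), (0.0630931481719017, 0.3215518891811371), 87.68502807617188) 0.0805701256088216
bar dir 177.8824069918459
knob 311 [0.41002994 0.26622298 0.22678476]
knob 290 [0.60794666 0.25980795 0.22744509]
scene 737 [ 0.5508 -0.136   0.0361] [ 0.927 -0.374] ang -22.0 ends [ 0.4778 -0.1065] [ 0.6317 -0.1686] 0.166 -0.027 0.022 zmax [0.037 0.049 0.052]
pad 164 [0.50953636 0.26938063 0.08433859]
px 405.1280487804878 181.21341463414635 ((0.5084220767021179, 0.2690446674823761), (0.05054208263754845, 0.051617227494716644), 1.5434861183166504)
bar ((0.5103797316551208, 0.2681722342967987), (0.06142370402812958, 0.32492464780807495), 87.65238952636719) 0.08179356727757003
bar dir 178.78526335965137
knob 176 [0.41355033 0.27059582 0.22741576]
knob 197 [0.61290868 0.26225364 0.22802462]
[-3.72564584e-01 -3.11904215e+00  2.55495652e-03]
```

View pics/crop.png

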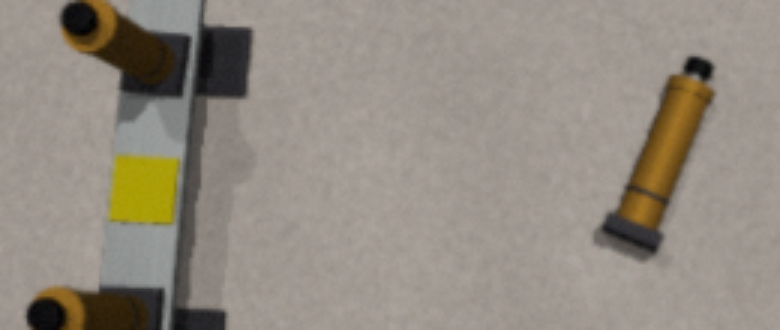

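>>> send_rows([
  [0,0,0,0,0,-0.3,1],
  [0,0,0,0,0,-0.55,1],
  [0,0,0,0,0,-0.55,1],
  [0,0,0,-1,-1,-0.55,1],
  [0,0,0,-1,-1,-0.55,1],
  [0,0,0,-1,-1,-0.55,1],
  [0,0,0,-1,-1,-0.55,1],
  [0,0,0,-1,-1,-0.55,1],
  [0,0,0,-1,-1,-0.55,1],
  [0,0,0,-1,-1,-0.55,1],
])

```text
time_s: 1.35
tcp_pos: [0.3259, 0.2789, 0.3777]
eef_rot: [-0.379, -3.117, 0.003]
wrist_force: [-0.5, 0.6, -0.3]
finger_gap: 0.999
finger_force: 0.0
```

>>> send_rows([
  [0,0,0,-1,-1,0,1],
  [0,0,0,-1,-1,0,1],
  [0,0,0,-1,-1,0,1],
  [0,0,0,-1,-1,0,1],
  [0,0,0,-1,-1,0,1],
  [0,0,0,-1,-1,0,1],
  [0,0,0,-1,-1,0,1],
])

```text
time_s: 2.22
tcp_pos: [0.5106, -0.0217, 0.3773]
eef_rot: [-0.376, -3.117, -0.0]
wrist_force: [0.0, 0.2, 0.1]
finger_gap: 0.999
finger_force: 0.0
```

>>> send_rows([
  [0,0,0.135,-0.32,-0.43,0.2,1],
  [0,0,0.135,-0.32,-0.43,0.4,1],
  [0,0,0.135,-0.32,-0.43,0.56,1],
  [0,0,0.135,-0.32,-0.43,0.56,1],
  [0,0,0.135,-0.32,-0.43,0.56,1],
  [0,0,0.135,-0.32,-0.43,0.56,1],
])

```text
time_s: 2.98
tcp_pos: [0.5629, -0.1428, 0.2411]
eef_rot: [0.589, 3.083, -0.0]
wrist_force: [-0.1, 0.2, -0.2]
finger_gap: 1.005
finger_force: 0.0
```

```bash
cat >> h.py <<'E'
def go(p,Rt):
    """shift and turn (normalised, present tool axes) to world pose"""
    s=robot.observe();R0=R.from_rotvec(s['eef_rot'])
    return ((R0.inv()*Rt).as_rotvec()/np.radians(60)).round(3),(R0.inv().apply(np.array(p)-s['tcp_pos'])/.25).round(3)
E
python3 - <<'E'
from h import *
s=robot.observe();print(s['time_s'],s['tcp_pos'],R.from_rotvec(s['eef_rot']).as_matrix().round(3).tolist(),s['joints'])
c=cap('wrist','w1');P=cloud(c)
Q=P[(P[...,2]>.015)&(P[...,2]<.07)&(np.linalg.norm(P[...,:2]-[.555,-.14],axis=-1)<.13)]
m=Q.mean(0);w,v=np.linalg.eigh(np.cov((Q-m)[:,:2].T));d=v[:,1]*np.sign(v[0,1]);t=(Q-m)[:,:2]
sx=t@d;n=np.array([-d[1],d[0]]);tt=t@n
print(len(Q),m,np.degrees(np.arctan2(d[1],d[0])),m[:2]+d*sx.min(),m[:2]+d*sx.max(),np.ptp(sx),tt.min(),tt.max(),np.percentile(Q[:,2],[50,99]))
for k in (.03,.06,.09,.12,.15):
    z=Q[abs(sx-sx.min()-k)<.005];print(k,z[:,2].max().round(4),((z-m)[:,:2]@n).min().round(4),((z-m)[:,:2]@n).max().round(4))
E
```

```text
2.975 [ 0.56286992 -0.14277816  0.24110273] [[-0.929, 0.369, 0.003], [0.369, 0.929, -0.001], [-0.003, 0.0, -1.0]] [-3.67578619e-01  3.29871957e-01  1.55563535e+00  3.78963869e-04
  1.25317221e+00 -1.56070043e+00]
5088 [ 0.54490577 -0.13900078  0.03867446] -21.367963818003414 [ 0.48196301 -0.11437437] [ 0.63018963 -0.17236816] 0.15916786404000066 -0.02391145988297959 0.02422252234140115 [0.03912598 0.05062042]
0.03 0.0437 -0.0181 0.018
0.06 0.0435 -0.0176 0.017
0.09 0.042 -0.017 0.0173
0.12 0.0413 -0.0179 0.0176
0.15 0.0348 -0.0117 0.011
```

View pics/w1.png

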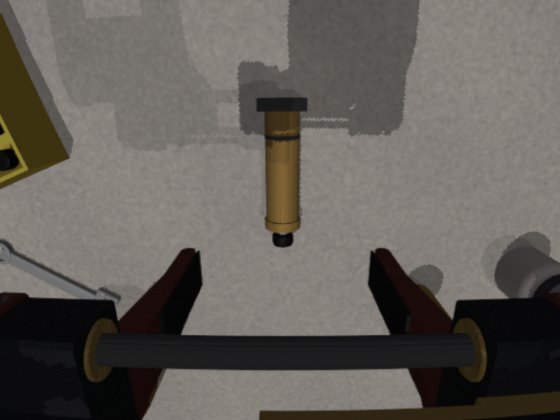

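The wrist view shows the mill with its foot at (282,104) and knob at (283,240), in line with the hand. I'll rehearse the final tilt in the air before gripping.

>>> send_rows([
  [0,-0.17,0,0,0,0.1,1],
  [0,-0.34,0,0,0,0.2,1],
  [0,-0.51,0,0,0,0.3,1],
  [0,-0.68,0,0,0,0.4,1],
  [0,-0.85,0,0,0,0.48,1],
  [0,-1,0,0,0,0.48,1],
  [0,-1,0,0,0,0.48,1],
  [0,-1,0,0,0,0.48,1],
])

```text
time_s: 4.03
tcp_pos: [0.5877, -0.1287, 0.216]
eef_rot: [0.498, 2.38, -0.248]
wrist_force: [-0.9, -1.4, 1.5]
finger_gap: 1.002
finger_force: 0.0
```

Run:
```python
from h import *
s=robot.observe();print(s['time_s'],s['tcp_pos'],R.from_rotvec(s['eef_rot']).as_matrix().round(3).tolist(),s['joints'])
z=-np.radians(21.5);d=np.array([np.cos(z),np.sin(z),0])
x=-d;zz=np.array([0,0,-1.]);y=np.cross(zz,x);R0=R.from_matrix(np.stack([x,y,zz],1))
Rt=R0*R.from_rotvec([0,np.radians(30),0])
p=np.array([.5655,-.146,.03])
print(go(p+[0,0,.1],R0),go(p+[0,0,.1],Rt),go(p,Rt))
```

```text
4.025 [ 0.58767827 -0.12871294  0.21602211] [[-0.693, 0.416, 0.589], [0.285, 0.909, -0.305], [-0.662, -0.043, -0.748]] [-0.23319644  0.20822908  2.10978358 -0.9637898   0.19708033 -0.49683401]
(array([-0.058,  0.69 , -0.034]), array([ 0.269, -0.085,  0.226])) (array([-0.05,  1.19, -0.05]), array([ 0.269, -0.085,  0.226])) (array([-0.05,  1.19, -0.05]), array([ 0.534, -0.067,  0.526]))
```

```bash
cat > k.py <<'E'
from h import *
from scipy.optimize import least_squares
D=[([1.218,.359,1.51,0,1.272,-.115],[.141,.583,.241],[-3.72564584e-01,-3.11904215,.0025]),
 ([-.36757862,.32987196,1.55563535,.00037896,1.25317221,-1.56070043],[.56286992,-.14277816,.24110273],[.589,3.083,0]),
 ([-0.23319644,0.20822908,2.10978358,-0.9637898,0.19708033,-0.49683401],[0.58767827,-0.12871294,0.21602211],[.498,2.38,-.248])]
Rz=lambda a:R.from_rotvec([0,0,a]);Ry=lambda a:R.from_rotvec([0,a,0])
E
python3 - <<'E'
from k import *
for j,p,r in D:
    for s4 in(1,-1):
        M=Rz(j[0])*Ry(j[1]+j[2])*Rz(s4*j[3])*Ry(j[4])*Rz(j[5])
        print(s4,(M.inv()*R.from_rotvec(r)).as_rotvec().round(3))
def fk(q,j):
    h,L2,L3,Lt,lat,e=q
    a=Ry(j[1]);b=Ry(j[1]+j[2]);c=b*Rz(j[3])*Ry(j[4])
    return Rz(j[0]).apply(np.array([0,lat,h])+a.apply([0,0,L2])+b.apply([e,0,L3])+c.apply([0,0,Lt]))
f=lambda q:np.r_[np.concatenate([fk(q,j)-p for j,p,_ in D]),.002*(q-[.4,.4,.4,.25,.069,0])]
o=least_squares(f,[.4,.4,.4,.25,.069,0]);print(o.x,o.fun.round(4))
E
```

```text
1 [0.002 0.002 1.571]
-1 [0.002 0.002 1.571]
1 [-0.    -0.     1.571]
-1 [-1.000e-03 -1.000e-03  1.571e+00]
1 [0.    0.    1.571]
-1 [ 0.311 -0.092 -0.336]
[0.270944   0.60885648 0.43445656 0.36370069 0.06903126 0.11343715] [ 0.0002  0.0002  0.0002 -0.0002  0.0002 -0.0002 -0.     -0.     -0.
 -0.0003  0.0004  0.0001  0.0002  0.      0.0002]
```

>>> send_rows([
  [-0.02,0.17,-0.01,0,-0.04,0,1],
  [-0.03,0.34,-0.02,0.05,-0.085,0.03,1],
  [-0.045,0.51,-0.025,0.12,-0.085,0.1,1],
  [-0.058,0.69,-0.034,0.2,-0.085,0.17,1],
  [-0.058,0.69,-0.034,0.269,-0.085,0.226,1],
  [-0.058,0.69,-0.034,0.269,-0.085,0.226,1],
  [-0.058,0.69,-0.034,0.269,-0.085,0.226,1],
  [-0.058,0.69,-0.034,0.269,-0.085,0.226,1],
])

```text
time_s: 5.03
tcp_pos: [0.5641, -0.1466, 0.1291]
eef_rot: [-0.583, -3.085, 0.004]
wrist_force: [-0.7, 0.2, -0.5]
finger_gap: 1.0
finger_force: 0.0
```

Run:
```python
from h import *
s=robot.observe();print(s['time_s'],s['tcp_pos'].tolist(),R.from_rotvec(s['eef_rot']).as_matrix().round(3).tolist(),s['joints'].tolist())
z=-np.radians(21.5);d=np.array([np.cos(z),np.sin(z),0])
x=-d;zz=np.array([0,0,-1.]);y=np.cross(zz,x);R0=R.from_matrix(np.stack([x,y,zz],1))
Rt=R0*R.from_rotvec([0,np.radians(30),0])
p=np.array([.5655,-.146,.028])
print(go(p+[0,0,.05],Rt),go(p,Rt))
```

```text
5.025 [0.5640706391921753, -0.1465732272152055, 0.1291461825309582] [[-0.931, 0.365, -0.003], [0.365, 0.931, -0.002], [0.002, -0.003, -1.0]] [-0.37106214066150733, 0.4565347808905648, 1.6672747177967175, -0.003116608619118009, 1.0194519633179286, -1.5663894375107985]
(array([-0.003,  0.498,  0.001]), array([-0.005,  0.005,  0.205])) (array([-0.003,  0.498,  0.001]), array([-0.005,  0.005,  0.405]))
```

Now tilt 30° and go down over the tube, then look at the readings before closing.

>>> send_rows([
  [0,0.17,0,0,0,0,1],
  [0,0.34,0,0,0,0.1,1],
  [0,0.5,0,0,0,0.2,1],
  [0,0.5,0,0,0,0.3,1],
  [0,0.5,0,0,0,0.405,1],
  [0,0.5,0,0,0,0.405,1],
  [0,0.5,0,0,0,0.405,1],
])

```text
time_s: 5.9
tcp_pos: [0.5638, -0.147, 0.0283]
eef_rot: [-0.488, -2.576, -0.128]
wrist_force: [-0.4, 0.2, -0.1]
finger_gap: 1.001
finger_force: 0.0
```

```bash
cat >> k.py <<'E'
D.append(([-0.37106214066150733, 0.4565347808905648, 1.6672747177967175, -0.003116608619118009, 1.0194519633179286, -1.5663894375107985],[0.5640706391921753, -0.1465732272152055, 0.1291461825309582],0))
try: D+=pickle.load(open('D.pkl','rb'))
except Exception: pass
def add():
    s=robot.observe(); D.append((s['joints'],s['tcp_pos'],0)); pickle.dump(D[4:],open('D.pkl','wb')); return s
def fk(q,j):
    h,L2,L3,Lt,lat,e=q
    a=Ry(j[1]);b=Ry(j[1]+j[2]);c=b*Rz(j[3])*Ry(j[4])
    return Rz(j[0]).apply(np.array([0,lat,h])+a.apply([0,0,L2])+b.apply([e,0,L3])+c.apply([0,0,Lt]))
def fr(j): return Rz(j[0])*Ry(j[1]+j[2])*Rz(j[3])*Ry(j[4])*Rz(j[5]+np.pi/2)
def fit():
    f=lambda q:np.r_[np.concatenate([fk(q,j)-p for j,p,_ in D]),.0005*(q-[.4,.4,.4,.25,.069,0])]
    o=least_squares(f,[.4,.4,.4,.25,.069,0]);return o.x,abs(o.fun).max()
lo=np.array([-2.97,-1.01,.21,-.96,.2,-2.98]);hi=np.array([2.97,2.36,2.38,4.11,2.71,2.98])
def ik(q,p,Rt,j0):
    f=lambda j:np.r_[(fk(q,j)-p)*5,(fr(j).inv()*Rt).as_rotvec()]
    o=least_squares(f,np.clip(j0,lo+.01,hi-.01),bounds=(lo,hi));return o.x,np.abs(o.fun).max()
E
python3 - <<'E'
from k import *
s=add();q,e=fit();print(s['time_s'],s['tcp_pos'],s['wrist_force'],s['joints'].round(3),q.round(4),e)
# standing options: place P, knob yaw a (tool z heading horizontally a when tilted), final tilt 62 from down
for a in range(-180,180,30):
    d=np.array([np.cos(np.radians(a)),np.sin(np.radians(a)),0]);zz=np.array([0,0,-1.]);x=-d
    R0=R.from_matrix(np.stack([x,np.cross(zz,x),zz],1))
    for P in ([.55,-.14,.09],):
        res=[]
        for tilt in (30,0,-30,-62):
            best=None
            for j4 in ((0,) if tilt==30 else (0,1.5,3)):
                j,er=ik(q,np.array(P)+[0,0,.1*(tilt>-60)],R0*R.from_rotvec([0,np.radians(tilt),0]),s['joints'] if not res else [*res[-1][:3],j4 if j4 else res[-1][3],*res[-1][4:]])
                if er<.01: best=j;break
            if best is None: break
            res.append(best)
        print(a,len(res),[r.round(2).tolist() for r in res] if len(res)>3 else '')
E
```

```text
5.9 [ 0.56378661 -0.14696643  0.02827656] [-0.41859759  0.24271119 -0.11117138] [-0.373  0.846  1.299 -0.002  1.523 -1.568] [0.2654 0.6112 0.433  0.3626 0.0689 0.1115] 0.0002708169809608474
-180 4 [[-0.54, 0.2, 2.05, 0.57, 0.5, 0.58], [-0.37, 0.36, 1.64, -0.0, 1.13, 1.2], [-0.28, 0.65, 1.26, -0.14, 1.74, 1.3], [-0.24, 1.08, 0.95, -0.25, 2.17, 1.31]]
-150 4 [[-0.68, 0.28, 1.93, 0.67, 0.85, -0.07], [-0.37, 0.36, 1.64, -0.0, 1.13, 0.68], [-0.17, 0.6, 1.35, -0.32, 1.6, 0.94], [-0.06, 1.02, 1.12, -0.55, 1.95, 1.05]]
-120 4 [[-0.7, 0.4, 1.74, 0.56, 1.17, -0.44], [-0.37, 0.36, 1.64, -0.0, 1.13, 0.15], [-0.08, 0.51, 1.52, -0.48, 1.37, 0.6], [0.1, 0.91, 1.42, -0.8, 1.62, 0.94]]
-90 3 
-60 3 
-30 3 
0 3 
30 2 
60 2 
90 1 
120 0 
150 0
```

>>> send_rows([
  [0,0,0,0,0,0,0.3],
  [0,0,0,0,0,0,0.2],
  [0,0,0,0,0,0,0.2],
  [0,0,0,0,0,0,0.2],
  [0,0,0,0,0,0,0.2],
  [0,0,0,0,0,0,0.2],
], grip_force=55)

```text
time_s: 6.65
tcp_pos: [0.5636, -0.1469, 0.0267]
eef_rot: [-0.489, -2.574, -0.129]
wrist_force: [0.4, 0.7, 0.2]
finger_gap: 0.4
finger_force: 55.0
```

Run:
```python
from k import *
s=add();print(s['finger_gap'],s['finger_force'],s['wrist_force'],s['tcp_pos'])
q,e=fit()
a=np.radians(-150);d=np.array([np.cos(a),np.sin(a),0]);zz=np.array([0,0,-1.]);x=-d
R0=R.from_matrix(np.stack([x,np.cross(zz,x),zz],1))
Rm=R0*R.from_rotvec([0,np.radians(-62),0])
print(ik(q,[.55,-.14,.09],Rm,[-.06,1.02,1.12,-.55,1.95,1.05]))
print((R.from_rotvec(s['eef_rot']).inv()).apply([0,0,1]))
```

```text
0.3998404571220195 54.993882179260254 [0.43459265 0.68616742 0.18901203] [ 0.5636039  -0.14693953  0.02674523]
(array([-0.05914735,  1.01634555,  1.12261984, -0.55007011,  1.94848899,
        1.04831774]), np.float64(1.6309529560221137e-09))
[ 0.50343062 -0.0020774  -0.86403315]
```

>>> send_rows([
  [0,0,0,0.06,0,-0.1,0.2],
  [0,0,0,0.16,0,-0.27,0.2],
  [0,0,0,0.26,0,-0.45,0.2],
  [0,-0.15,0,0.34,0,-0.58,0.2],
  [0,-0.3,0,0.36,0,-0.62,0.2],
  [0,-0.5,0,0.36,0,-0.62,0.2],
  [0,-0.5,0,0.36,0,-0.62,0.2],
  [0,-0.5,0,0.36,0,-0.62,0.2],
])

```text
time_s: 7.65
tcp_pos: [0.5637, -0.1468, 0.2058]
eef_rot: [-0.583, -3.08, 0.002]
wrist_force: [0.8, -0.7, -5.2]
finger_gap: 0.399
finger_force: 55.0
```

Run:
```python
from k import *
s=add();print(s['finger_gap'],s['finger_force'],s['wrist_force'],s['wrist_torque'],s['tcp_pos'],R.from_rotvec(s['eef_rot']).as_matrix().round(3).tolist(),s['joints'])
```

```text
0.3986671180488348 54.97970938682556 [ 0.81649348 -0.68590971 -5.19926585] [-0.04026204 -0.16927252  0.01432079] [ 0.56370796 -0.14684976  0.2058226 ] [[-0.931, 0.366, -0.007], [0.366, 0.931, 0.0], [0.007, -0.003, -1.0]] [-0.37177561  0.37147445  1.58608275 -0.00278848  1.191016   -1.56713722]
```

>>> send_rows([
  [0,0,0.1,0,0,0,0.2],
  [0,0,0.25,0,0,0,0.2],
  [0,0,0.4,0,0,0,0.2],
  [0,0,0.55,0,0,0,0.2],
  [0,0,0.7,0,0,0,0.2],
  [0,0,0.85,0,0,0,0.2],
  [0,0,1,0,0,0,0.2],
])

```text
time_s: 8.52
tcp_pos: [0.5656, -0.1478, 0.205]
eef_rot: [-2.052, -2.371, 0.008]
wrist_force: [0.5, 0.6, -6.0]
finger_gap: 0.4
finger_force: 55.0
```

>>> send_rows([
  [0,0,0.15,0,0,0,0.2],
  [0,0,0.3,0,0,0,0.2],
  [0,0,0.45,0,0,0,0.2],
  [0,0,0.6,0,0,0,0.2],
  [0,0,0.75,0,0,0,0.2],
  [0,0,0.9,0,0,0,0.2],
  [0,0,1,0,0,0,0.2],
  [0,0,1,0,0,0,0.2],
])

```text
time_s: 9.52
tcp_pos: [0.5653, -0.1476, 0.205]
eef_rot: [-2.963, -1.037, 0.011]
wrist_force: [0.3, 0.8, -4.8]
finger_gap: 0.403
finger_force: 55.0
```

>>> send_rows([
  [0,0,0.1,0,0,0,0.2],
  [0,0,0.14,0,0,0,0.2],
  [0,0,0.14,0,0,0,0.2],
  [0,0,0.14,0,0,0,0.2],
])

```text
time_s: 10.02
tcp_pos: [0.5643, -0.147, 0.2057]
eef_rot: [-3.032, -0.82, 0.009]
wrist_force: [0.1, -0.1, -5.4]
finger_gap: 0.402
finger_force: 55.0
```

>>> send_rows([
  [0,-0.1,0,0,0,0,0.2],
  [0,-0.2,0,0,0,0,0.2],
  [0,-0.3,0,0,0,0,0.2],
  [0,-0.4,0,0,0,0,0.2],
  [0,-0.5,0,0,0,0,0.2],
  [0,-0.6,0,0,0,0,0.2],
  [0,-0.7,0,0,0,0,0.2],
  [0,-0.8,0,0,0,0,0.2],
  [0,-0.9,0,0,0,0,0.2],
  [0,-1,0,0,0,0,0.2],
  [0,-1,0,0,0,0,0.2],
  [0,-1,0,0,0,0,0.2],
])

```text
time_s: 11.52
tcp_pos: [0.5645, -0.1469, 0.2058]
eef_rot: [2.429, 0.656, -1.405]
wrist_force: [0.3, 0.0, -4.0]
finger_gap: 0.403
finger_force: 55.0
```

Run:
```python
from k import *
s=add();print(s['time_s'],s['finger_gap'],s['finger_force'],s['wrist_force'],s['wrist_torque'],s['tcp_pos'],R.from_rotvec(s['eef_rot']).as_matrix().round(3).tolist(),s['joints'])
b=cap('scene','s2');a=cap('top','t2')
i=np.hstack([cv2.resize(b['image'][120:290,180:320],None,fx=2.8,fy=2.8),cv2.resize(a['image'][120:290,230:370],None,fx=2.8,fy=2.8)])
cv2.imwrite('pics/c2.png',i[:,:,::-1])
```

```text
11.525 0.4029157887632507 54.98008131980896 [ 0.31929277  0.0356698  -3.95946188] [ 0.53799932 -0.8411602   0.00275081] [ 0.56452267 -0.14689149  0.20581489] [[0.431, 0.503, -0.75], [0.252, -0.865, -0.435], [-0.867, -0.002, -0.499]] [-0.06958052  0.88613229  1.06783177 -0.58649996  2.07024849  0.93493642]
```

View pics/c2.png

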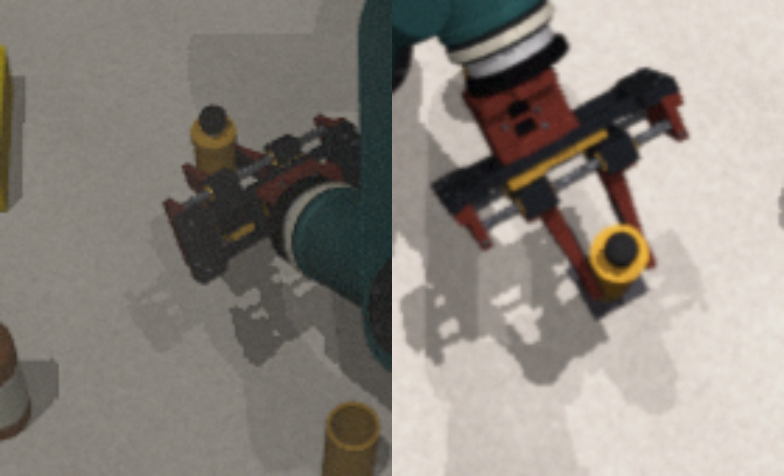

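The picture shows the mill upright in the hand, with its knob at about (213,120) in the left crop and (622,248) in the right. I'll check the exact lean.

Run:
```python
from k import *
s=robot.observe();Rt=R.from_rotvec(s['eef_rot']);tc=s['tcp_pos'];ax=Rt.as_matrix()
for t in('t2','s2'):
    c=load(t);P=cloud(c)
    near=np.linalg.norm(P[...,:2]-tc[:2],axis=-1)<.05
    hs=cv2.cvtColor(c['image'],cv2.COLOR_RGB2HSV)
    dark=c['image'].max(-1)<70
    K=near&(P[...,2]>tc[2]+.045)
    top=np.percentile(P[K][:,2],97);k=P[K&(P[...,2]>top-.006)]
    print(t,len(k),'top',top-tc[2],'knob c',(k.mean(0)-tc).round(4), 'expected shift', (ax[:,2]*.0055).round(4))
    F=near&(P[...,2]<tc[2]-.06)&(P[...,2]>.05)
    f=P[F]; print('foot',len(f),f[:,2].min()-tc[2],f[:,2].max()-tc[2], np.percentile(f[:,2]-tc[2],[5,50,95]))
    # foot top plane
    G=f[(f[:,2]-tc[2]<-.068)]
    if len(G)>10:
        A=np.c_[G[:,:2]-tc[:2],np.ones(len(G))];print('plane',np.linalg.lstsq(A,G[:,2]-tc[2],rcond=None)[0])
```

```text
t2 129 top 0.07120764628988316 knob c [-0.0052 -0.0033  0.0689] expected shift [-0.0041 -0.0024 -0.0027]
foot 162 -0.08846672876757553 -0.06281912486882976 [-0.0845054  -0.07908262 -0.07523159]
plane [ 0.01534862 -0.00655352 -0.07898843]
s2 61 top 0.07133865477899257 knob c [-0.0042 -0.0007  0.0693] expected shift [-0.0041 -0.0024 -0.0027]
foot 1 -0.07997659344224292 -0.07997659344224292 [-0.07997659 -0.07997659 -0.07997659]
```

>>> send_rows([
  [0,-0.02,0,0.06,0,0.035,0.2],
  [0,-0.02,0,0.14,0,0.08,0.2],
  [0,-0.02,0,0.22,0,0.127,0.2],
  [0,-0.02,0,0.3,0,0.173,0.2],
  [0,-0.02,0,0.35,0,0.202,0.2],
  [0,-0.02,0,0.381,0,0.22,0.2],
  [0,-0.02,0,0.381,0,0.22,0.2],
  [0,-0.02,0,0.381,0,0.22,0.2],
])

```text
time_s: 12.62
tcp_pos: [0.5638, -0.147, 0.0968]
eef_rot: [2.409, 0.649, -1.431]
wrist_force: [-0.4, -0.9, -5.1]
finger_gap: 0.4
finger_force: 55.0
```

>>> send_rows([
  [0,0,0,0.007,0,0.004,0.2],
  [0,0,0,0.014,0,0.008,0.2],
  [0,0,0,0.014,0,0.008,0.2],
])

```text
time_s: 13.0
tcp_pos: [0.5633, -0.147, 0.092]
eef_rot: [2.408, 0.65, -1.432]
wrist_force: [0.3, -0.3, -4.9]
finger_gap: 0.398
finger_force: 55.0
```

>>> send_rows([
  [0,0,0,0.004,0,0.002,0.2],
  [0,0,0,0.008,0,0.004,0.2],
  [0,0,0,0.008,0,0.004,0.2],
])

```text
time_s: 13.38
tcp_pos: [0.5634, -0.147, 0.0904]
eef_rot: [2.408, 0.649, -1.432]
wrist_force: [1.6, 0.3, 0.3]
finger_gap: 0.4
finger_force: 55.0
```

>>> send_rows([
  [0,0,0,0.002,0,0.001,0.2],
  [0,0,0,0.004,0,0.002,0.2],
  [0,0,0,0.004,0,0.002,0.2],
])

```text
time_s: 13.75
tcp_pos: [0.5635, -0.147, 0.0904]
eef_rot: [2.407, 0.648, -1.433]
wrist_force: [2.0, 1.5, 7.5]
finger_gap: 0.398
finger_force: 55.0
```

>>> send_rows([
  [0,0,0,0,0,0,0.45],
  [0,0,0,0,0,0,0.5],
  [0,0,0,0,0,0,0.6],
  [0,0,0,0,0,0,0.8],
  [0,0,0,0,0,0,1],
  [0,0,0,0,0,0,1],
  [0,0,0,0,0,-0.06,1],
  [0,0,0,0,0,-0.16,1],
  [0,0,0,0,0,-0.3,1],
  [0,0,0,0,0,-0.5,1],
  [0,0,0,0,0,-0.7,1],
  [0,0,0,0,0,-0.7,1],
  [0,0,0,0,0,-0.7,1],
], grip_force=20)

```text
time_s: 15.38
tcp_pos: [0.6961, -0.0696, 0.1716]
eef_rot: [2.408, 0.651, -1.433]
wrist_force: [-0.3, -0.4, -0.6]
finger_gap: 0.995
finger_force: 0.0
```

Run:
```python
from k import *
s=add();q,e=fit();print(s['time_s'],s['tcp_pos'],s['wrist_force'],s['joints'].round(3),q.round(4),e)
b=cap('scene','s3');a=cap('top','t3')
for t,c in(('t',a),('s',b)):
    P=cloud(c);near=np.linalg.norm(P[...,:2]-[.56,-.148],axis=-1)<.05
    k=P[near&(P[...,2]>.15)];col=P[near&(P[...,2]>.13)&(P[...,2]<.144)]
    print(t,len(k),k.mean(0),P[near][:,2].max(),'collar',len(col),col.mean(0))
    f=P[near&(P[...,2]>.006)&(P[...,2]<.018)]
    if len(f)>10:print('foot',len(f),f.mean(0),cv2.minAreaRect(f[:,:2].astype(np.float32)))
i=np.hstack([cv2.resize(b['image'][120:290,180:320],None,fx=2.8,fy=2.8),cv2.resize(a['image'][120:290,230:370],None,fx=2.8,fy=2.8)])
cv2.imwrite('pics/c3.png',i[:,:,::-1])
```

```text
15.375 [ 0.69613566 -0.06964442  0.17164595] [-0.25731973 -0.36076209 -0.56311369] [ 0.022  1.154  0.551 -0.635  2.345  0.836] [0.266  0.6112 0.4333 0.3626 0.0689 0.1119] 0.0003647804753240669
t 98 [ 0.55802587 -0.1492922   0.16005417] 0.16405820731415377 collar 162 [ 0.55658376 -0.14944313  0.13812804]
foot 154 [ 0.54954245 -0.14695301  0.01209751] ((0.560304582118988, -0.15221980214118958), (0.0481083057820797, 0.0661901980638504), 30.48073387145996)
s 68 [ 0.56119622 -0.14685975  0.15913046] 0.1649566759896759 collar 115 [ 0.56557614 -0.14727431  0.1380717 ]
foot 159 [ 0.56909405 -0.14760066  0.01187743] ((0.5629180669784546, -0.1476755142211914), (0.07693150639533997, 0.07864772528409958), 16.304027557373047)
```

View pics/c3.png

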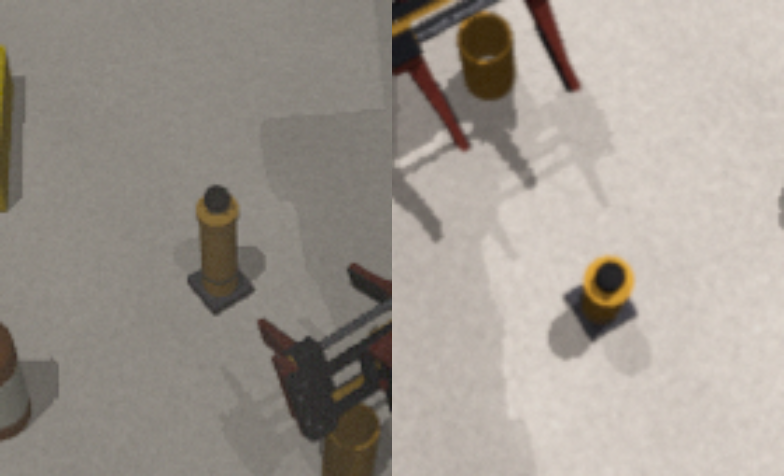

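The mill stands on its foot, free of the hand: the knob is at (217,198) in the left crop and (608,275) in the right. Next I go up, point the hand down and take it from above.

```bash
cat >> k.py <<'E'
def down(yd): # tool down, y heading yd degrees
    a=np.radians(yd);y=np.array([np.cos(a),np.sin(a),0]);z=np.array([0,0,-1.]);return R.from_matrix(np.stack([np.cross(y,z),y,z],1))
E
python3 - <<'E'
from k import *
q,e=fit();s=robot.observe()
Rd=down(-59.7)
print(go(s['tcp_pos']+[0,0,.15],R.from_rotvec(s['eef_rot'])),go([.5596,-.148,.29],Rd))
for p,yd in(([.5596,-.148,.29],-59.7),([.5596,-.148,.11],-59.7),([.5596,-.148,.32],-92.2),([.5095,.268,.30],-92.2),([.5095,.268,.19],-92.2)):
    print(ik(q,p,down(yd),[0,.4,1.5,0,1.2,.6]))
E
```

```text
(array([0., 0., 0.]), array([-0.528, -0.002, -0.285])) (array([-4.000e-03,  1.027e+00, -1.000e-03]), array([-0.714, -0.005,  0.325]))
(array([-3.77906613e-01,  2.88663395e-01,  1.49087512e+00, -1.08126656e-13,
        1.36205414e+00,  6.64054950e-01]), np.float64(2.328692794151266e-12))
(array([-3.77906613e-01,  4.75691838e-01,  1.69398556e+00, -2.32294242e-14,
        9.71915260e-01,  6.64054950e-01]), np.float64(4.481157808999637e-14))
(array([-3.77906613e-01,  2.68016628e-01,  1.44632224e+00,  3.88306220e-13,
        1.42725378e+00,  1.23128696e+00]), np.float64(1.0407361357495631e-11))
(array([3.64226237e-01, 2.76674755e-01, 1.48310539e+00, 4.09582253e-14,
       1.38181251e+00, 1.97341981e+00]), np.float64(5.545564008002657e-13))
(array([3.64226237e-01, 3.75311946e-01, 1.62450217e+00, 1.30112030e-12,
       1.14177854e+00, 1.97341981e+00]), np.float64(1.1309286840344157e-11))
```

>>> send_rows([
  [0,0,0,-0.15,0,-0.08,1],
  [0,0,0,-0.35,0,-0.19,1],
  [0,0.1,0,-0.53,0,-0.28,1],
  [0,0.27,0,-0.6,0,-0.15,1],
  [0,0.44,0,-0.7,0,0,1],
  [0,0.61,0,-0.714,0,0.15,1],
  [0,0.78,0,-0.714,0,0.25,1],
  [0,0.95,0,-0.714,-0.005,0.325,1],
  [0,1,0,-0.714,-0.005,0.325,1],
  [0,1,0,-0.714,-0.005,0.325,1],
  [0,1,0,-0.714,-0.005,0.325,1],
])

```text
time_s: 16.85
tcp_pos: [0.5601, -0.1476, 0.29]
eef_rot: [3.029, 0.815, -0.041]
wrist_force: [0.2, -0.7, -0.5]
finger_gap: 1.001
finger_force: 0.0
```

Run:
```python
from k import *
s=add();print(s['time_s'],s['tcp_pos'],s['joints'].round(3))
c=cap('wrist','w4');P=cloud(c)
near=np.linalg.norm(P[...,:2]-[.56,-.148],axis=-1)<.045
k=P[near&(P[...,2]>.152)];print('knob',len(k),k.mean(0),cv2.minEnclosingCircle(k[:,:2].astype(np.float32)))
f=P[near&(P[...,2]>.008)&(P[...,2]<.016)];print('foot',len(f),cv2.minAreaRect(f[:,:2].astype(np.float32)) if len(f)>5 else'')
print(go([.5596,-.148,.11],down(-59.7)))
```

```text
16.85 [ 0.56005843 -0.14758558  0.28997496] [-0.365  0.3    1.475 -0.02   1.385  0.684]
knob 15871 [ 0.5766605  -0.13372976  0.3514542 ] ((0.5600661635398865, -0.14795900881290436), 0.04504314437508583)
foot 565 ((0.5626521110534668, -0.14859120547771454), (0.04353003576397896, 0.04803577810525894), 31.077259063720703)
(array([-0.002,  0.025, -0.002]), array([0.014, 0.002, 0.719]))
```

Run:
```python
from k import *
P=cloud(load('w4'));near=np.linalg.norm(P[...,:2]-[.56,-.148],axis=-1)<.045
for lo_,hi_ in((.152,.166),(.13,.143)):
    k=P[near&(P[...,2]>lo_)&(P[...,2]<hi_)];print('knob',len(k),k.mean(0),cv2.minEnclosingCircle(k[:,:2].astype(np.float32)))
print(go([.561,-.148,.2],down(-59.5)),go([.561,-.148,.11],down(-59.5)))
```

```text
knob 644 [ 0.56158946 -0.14900958  0.16043024] ((0.5606234073638916, -0.1497383564710617), 0.01197434775531292)
knob 920 [ 0.56490012 -0.14715202  0.13882466] ((0.5602512359619141, -0.14960931241512299), 0.020227717235684395)
(array([-0.002,  0.025, -0.005]), array([0.01 , 0.004, 0.359])) (array([-0.002,  0.025, -0.005]), array([0.019, 0.005, 0.719]))
```

>>> send_rows([
  [0,0.025,-0.005,0.01,0.01,0.1,1],
  [0,0.025,-0.005,0.01,0.01,0.25,1],
  [0,0.025,-0.005,0.015,0.01,0.4,1],
  [0,0.025,-0.005,0.018,0.01,0.52,1],
  [0,0.025,-0.005,0.018,0.01,0.62,1],
  [0,0.025,-0.005,0.018,0.01,0.69,1],
  [0,0.025,-0.005,0.018,0.01,0.719,1],
  [0,0.025,-0.005,0.018,0.01,0.719,1],
  [0,0.025,-0.005,0.018,0.01,0.719,1],
])

```text
time_s: 18.02
tcp_pos: [0.5622, -0.1496, 0.111]
eef_rot: [-3.03, -0.825, -0.002]
wrist_force: [-0.2, -0.3, 0.1]
finger_gap: 0.999
finger_force: 0.0
```

>>> send_rows([
  [0,0,0,0,0,0,0.6],
  [0,0,0,0,0,0,0.5],
  [0,0,0,0,0,0,0.42],
  [0,0,0,0,0,0,0.3],
  [0,0,0,0,0,0,0.2],
  [0,0,0,0,0,0,0.2],
  [0,0,0,0,0,0,0.2],
], grip_force=35)

```text
time_s: 18.9
tcp_pos: [0.5613, -0.1494, 0.1104]
eef_rot: [-3.029, -0.825, -0.0]
wrist_force: [0.2, 0.8, 1.9]
finger_gap: 0.446
finger_force: 35.0
```

Run:
```python
from k import *
s=add();print(s['time_s'],s['tcp_pos'],s['finger_gap'],s['wrist_force'])
print(go([.5605,-.148,.33],down(-91.8)))
```

```text
18.9 [ 0.56132721 -0.14939814  0.11043879] 0.4462239872124401 [0.17049185 0.77891375 1.94711461]
(array([-0.002, -0.   ,  0.538]), array([ 0.001, -0.008, -0.878]))
```

>>> send_rows([
  [0,0,0,0,0,-0.04,0.2],
  [0,0,0,0,0,-0.14,0.2],
  [0,0,0,0,0,-0.3,0.2],
  [0,0,0.1,0,0,-0.46,0.2],
  [0,0,0.2,0,0,-0.62,0.2],
  [0,0,0.3,0,0,-0.78,0.2],
  [0,0,0.4,0,0,-0.92,0.2],
  [0,0,0.5,0,0,-0.98,0.2],
  [0,0,0.538,0,0,-0.98,0.2],
  [0,0,0.538,0,0,-0.98,0.2],
  [0,0,0.538,0,0,-0.98,0.2],
])

```text
time_s: 20.27
tcp_pos: [0.561, -0.1498, 0.3549]
eef_rot: [-3.139, 0.049, 0.002]
wrist_force: [-0.3, -0.5, -5.5]
finger_gap: 0.446
finger_force: 35.0
```

Run:
```python
from k import *
s=add();print(s['time_s'],s['tcp_pos'],s['finger_gap'],s['wrist_force'],s['joints'].round(3))
print(go([.510,.04,.355],down(-92.2)),go([.5095,.267,.355],down(-92.2)))
```

```text
20.275 [ 0.56098438 -0.14980382  0.35494946] 0.4460469024079936 [-0.25144987 -0.47875533 -5.53486122] [-0.381  0.251  1.386  0.002  1.506  1.221]
(array([-0.002,  0.001,  0.007]), array([-0.227, -0.753,  0.002])) (array([-0.002,  0.001,  0.007]), array([-0.258, -1.66 ,  0.004]))
```

>>> send_rows([
  [0,0,0.007,-0.02,-0.06,0,0.2],
  [0,0,0.007,-0.06,-0.2,0,0.2],
  [0,0,0.007,-0.12,-0.38,0,0.2],
  [0,0,0.007,-0.18,-0.56,0,0.2],
  [0,0,0.007,-0.22,-0.72,0,0.2],
  [0,0,0.007,-0.24,-0.82,0,0.2],
  [0,0,0.007,-0.25,-0.86,0,0.2],
  [0,0,0.007,-0.25,-0.86,0,0.2],
  [0,0,0.007,-0.25,-0.86,0,0.2],
])

```text
time_s: 21.4
tcp_pos: [0.5061, 0.0662, 0.3558]
eef_rot: [-3.14, 0.063, 0.0]
wrist_force: [-0.1, -0.1, -4.4]
finger_gap: 0.446
finger_force: 35.0
```

Run:
```python
from k import *
s=add();print(s['time_s'],s['tcp_pos'],s['finger_gap'])
c=cap('wrist','w5');P=cloud(c);hsv=cv2.cvtColor(c['image'],cv2.COLOR_RGB2HSV)
M=(hsv[...,0]>25)&(hsv[...,0]<33)&(hsv[...,1]>180)&(P[...,2]>.07)&(P[...,2]<.095)&(np.linalg.norm(P[...,:2]-[.51,.267],axis=-1)<.06)
print(M.sum()); 
if M.sum()>20: print(P[M].mean(0),cv2.minAreaRect(P[M][:,:2].astype(np.float32)))
B=(P[...,2]>.076)&(P[...,2]<.086)&(abs(P[...,1]-.267)<.06);print(B.sum(),cv2.minAreaRect(P[B][:,:2].astype(np.float32)))
# held mill
H=P[(np.linalg.norm(P[...,:2]-s['tcp_pos'][:2],axis=-1)<.05)&(P[...,2]<.27)&(P[...,2]>.2)]
print('held',len(H)); 
if len(H)>20: print(H.mean(0),cv2.minAreaRect(H[(H[:,2]<.263)][:,:2].astype(np.float32)),H[:,2].min())
print(go([.5095,.267,.355],down(-92.2)))
```

```text
21.4 [0.50606169 0.0661604  0.35576575] 0.44627578277784075
0
8428 ((0.510116696357727, 0.26561105251312256), (0.06186104193329811, 0.32034215331077576), 87.81659698486328)
held 1853
[0.51895834 0.06669394 0.25853765] ((0.5060036778450012, 0.06686143577098846), (0.04816146567463875, 0.048186998814344406), 88.02034759521484) 0.24680917138835784
(array([-0.001,  0.   , -0.002]), array([-0.019, -0.804,  0.004]))
```

View pics/w5.png

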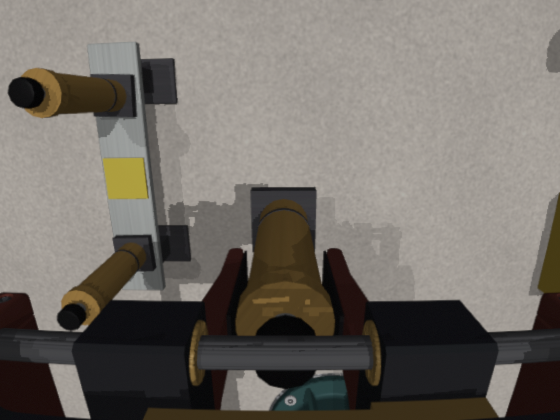

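The wrist view shows the held mill hanging straight (foot at 283,215) and the pad at (126,178) between the two mills. I'll measure the pad in this same picture.

Run:
```python
from k import *
c=load('w5');P=cloud(c);im=c['image'].astype(int)
M=(im[...,0]-im[...,2]>70)&(im[...,1]-im[...,2]>60);M[:140]=0;M[215:]=0;M[:,:95]=0;M[:,160:]=0
ys,xs=np.nonzero(M);print(M.sum(),xs.min(),xs.max(),ys.min(),ys.max())
Q=np.array([atz(c,x,y,.083) for x,y in zip(xs,ys)]);print('ray@.083',Q.mean(0),cv2.minAreaRect(Q[:,:2].astype(np.float32)),'depth',P[M].mean(0))
a=load('top0');print('tri',tri(c,(xs.mean(),ys.mean()),a,(127.6,242.9)))
print(go([.5095,.2665,.355],down(-92.3)))
```

```text
1618 103 147 158 198
ray@.083 [0.51075224 0.26609805 0.083     ] ((0.5103322267532349, 0.2662685215473175), (0.05212007835507393, 0.05140210688114166), 87.62323760986328) depth [0.51120549 0.26490775 0.08531263]
tri (array([0.50983139, 0.26874555, 0.07736411]), np.float64(2.683641342072908e-05))
(array([-0.001,  0.   , -0.   ]), array([-0.019, -0.802,  0.004]))
```

>>> send_rows([
  [0,0,0,0,-0.06,0,0.2],
  [0,0,0,0,-0.2,0,0.2],
  [0,0,0,-0.005,-0.38,0,0.2],
  [0,0,0,-0.01,-0.55,0,0.2],
  [0,0,0,-0.014,-0.68,0,0.2],
  [0,0,0,-0.014,-0.77,0,0.2],
  [0,0,0,-0.014,-0.799,0,0.2],
  [0,0,0,-0.014,-0.799,0,0.2],
  [0,0,0,-0.014,-0.799,0,0.2],
])

```text
time_s: 22.58
tcp_pos: [0.5103, 0.2656, 0.3562]
eef_rot: [-3.14, 0.063, 0.0]
wrist_force: [-0.3, 0.3, -5.2]
finger_gap: 0.447
finger_force: 35.0
```

>>> send_rows([
  [0,0,0,0,0,0.06,0.2],
  [0,0,0,0,0,0.16,0.2],
  [0,0,0,0,0,0.28,0.2],
  [0,0,0,0,0,0.4,0.2],
  [0,0,0,0,0,0.5,0.2],
  [0,0,0,0,0,0.56,0.2],
  [0,0,0,0,0,0.58,0.2],
  [0,0,0,0,0,0.58,0.2],
  [0,0,0,0,0,0.58,0.2],
])

```text
time_s: 23.7
tcp_pos: [0.5109, 0.2672, 0.2122]
eef_rot: [-3.138, 0.062, -0.003]
wrist_force: [0.0, 0.7, -4.1]
finger_gap: 0.444
finger_force: 35.0
```

Run:
```python
from k import *
s=add();print(s['time_s'],s['tcp_pos'],s['finger_gap'],s['wrist_force'],s['joints'].round(3))
c=cap('wrist','w6');P=cloud(c);im=c['image'].astype(int)
n=np.linalg.norm(P[...,:2]-s['tcp_pos'][:2],axis=-1)<.05
f=P[n&(P[...,2]>.098)&(P[...,2]<.118)];print('foot',len(f),cv2.minAreaRect(f[:,:2].astype(np.float32)) if len(f)>9 else '',f[:,2].mean())
B=(P[...,2]>.074)&(P[...,2]<.088)&(abs(P[...,1]-.267)<.06);r=cv2.minAreaRect(P[B][:,:2].astype(np.float32));print('bar',B.sum(),r)
a=cap('top','t6');b=cap('scene','s6')
i=np.hstack([cv2.resize(b['image'][100:250,360:460],None,fx=3.6,fy=3.6),cv2.resize(c['image'],(400,540)[::1]) if 0 else cv2.resize(c['image'][:,150:450],(386,540))])
cv2.imwrite('pics/c6.png',i[:,:,::-1])
```

```text
23.7 [0.51094619 0.26716604 0.21220448] 0.44374537699958544 [ 0.0105038   0.65390197 -4.14718204] [0.361 0.352 1.6   0.002 1.187 1.97 ]
foot 1716 ((0.5109614133834839, 0.2679469585418701), (0.04822929948568344, 0.04806487634778023), 88.29138946533203) 0.11441704033259988
bar 6649 ((0.5594983696937561, 0.2644678056240082), (0.06046606972813606, 0.2193724513053894), 87.91898345947266)
```

View pics/c6.png

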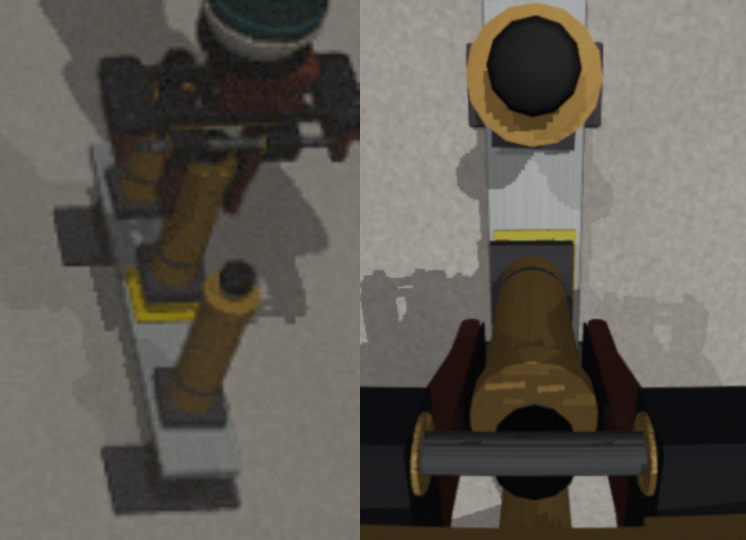

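The left crop shows the mill's foot (170,275) just above the yellow pad. In the right crop the foot is square to the pad but slightly left of centre, which matches the 1.5 mm measured. I'll correct that and lower it.

>>> send_rows([
  [0,0,0.005,-0.002,0.005,0.015,0.2],
  [0,0,0.005,-0.002,0.005,0.03,0.2],
  [0,0,0.005,-0.002,0.005,0.045,0.2],
  [0,0,0.005,-0.002,0.005,0.058,0.2],
  [0,0,0.005,-0.002,0.005,0.064,0.2],
  [0,0,0.005,-0.002,0.005,0.064,0.2],
  [0,0,0.005,-0.002,0.005,0.064,0.2],
])

```text
time_s: 24.72
tcp_pos: [0.5097, 0.2658, 0.1953]
eef_rot: [-3.139, 0.07, -0.0]
wrist_force: [-0.1, 0.4, -5.1]
finger_gap: 0.449
finger_force: 35.0
```

>>> send_rows([
  [0,0,0,0,0,0.003,0.2],
  [0,0,0,0,0,0.006,0.2],
  [0,0,0,0,0,0.006,0.2],
])

```text
time_s: 25.1
tcp_pos: [0.5096, 0.2657, 0.1937]
eef_rot: [-3.139, 0.07, 0.0]
wrist_force: [-0.7, 0.7, -4.5]
finger_gap: 0.445
finger_force: 35.0
```

Run:
```python
from k import *
s=robot.observe();print(s['time_s'],s['tcp_pos'],s['wrist_force'])
c=cap('wrist','w7');P=cloud(c)
n=np.linalg.norm(P[...,:2]-s['tcp_pos'][:2],axis=-1)<.05
f=P[n&(P[...,2]>.089)&(P[...,2]<.105)];print('foot',len(f),cv2.minAreaRect(f[:,:2].astype(np.float32)) if len(f)>9 else '',f[:,2].mean())
B=(P[...,2]>.074)&(P[...,2]<.085)&(abs(P[...,1]-.267)<.06);r=cv2.minAreaRect(P[B][:,:2].astype(np.float32));print('bar',B.sum(),r)
```

```text
25.1 [0.50961167 0.26566957 0.19365206] [-0.73381759  0.68702382 -4.52303214]
foot 1710 ((0.5094277858734131, 0.2663775086402893), (0.0481412336230278, 0.04802703112363815), 87.67343139648438) 0.09659140885061122
bar 6834 ((0.5065457820892334, 0.2663821280002594), (0.06041868403553963, 0.31120413541793823), 87.96347045898438)
```

>>> send_rows([
  [0,0,0,0,0,0.002,0.2],
  [0,0,0,0,0,0.004,0.2],
  [0,0,0,0,0,0.004,0.2],
])

```text
time_s: 25.52
tcp_pos: [0.5101, 0.2659, 0.1934]
eef_rot: [-3.139, 0.07, -0.002]
wrist_force: [-1.1, 0.6, 2.9]
finger_gap: 0.442
finger_force: 35.0
```

>>> send_rows([
  [0,0,0,0,0,0.001,0.2],
  [0,0,0,0,0,0.002,0.2],
  [0,0,0,0,0,0.002,0.2],
])

```text
time_s: 25.9
tcp_pos: [0.5104, 0.2661, 0.1934]
eef_rot: [-3.138, 0.07, -0.003]
wrist_force: [-1.6, 0.5, 6.6]
finger_gap: 0.448
finger_force: 35.0
```

>>> send_rows([
  [0,0,0,0,0,0,0.48],
  [0,0,0,0,0,0,0.52],
  [0,0,0,0,0,0,0.6],
  [0,0,0,0,0,0,0.8],
  [0,0,0,0,0,0,0.8],
  [0,0,0,0,0,-0.04,0.8],
  [0,0,0,0,0,-0.12,0.8],
  [0,0,0,0,0,-0.28,0.8],
  [0,0,0,0,0,-0.46,0.8],
  [0,0,0,0,0,-0.6,0.8],
  [0,0,0,0,0,-0.7,0.8],
  [0,0,0,0,0,-0.7,0.8],
  [0,0,0,0,0,-0.7,0.8],
], grip_force=10)

```text
time_s: 27.52
tcp_pos: [0.5092, 0.2652, 0.3663]
eef_rot: [-3.139, 0.07, 0.002]
wrist_force: [-1.0, -0.8, -0.7]
finger_gap: 0.799
finger_force: 0.0
```

Run:
```python
from k import *
s=robot.observe();print(s['time_s'],s['tcp_pos'],s['wrist_force'])
c=cap('wrist','w8');P=cloud(c)
n=np.linalg.norm(P[...,:2]-[.51,.266],axis=-1)<.05
f=P[n&(P[...,2]>.089)&(P[...,2]<.103)];print('foot',len(f),cv2.minAreaRect(f[:,:2].astype(np.float32)) if len(f)>9 else '',f[:,2].mean())
k=P[n&(P[...,2]>.235)&(P[...,2]<.25)];print('knob',len(k),k.mean(0))
B=(P[...,2]>.074)&(P[...,2]<.085)&(abs(P[...,1]-.267)<.06);r=cv2.minAreaRect(P[B][:,:2].astype(np.float32));print('bar',B.sum(),r)
b=cap('scene','s8')
cv2.imwrite('pics/c8.png',np.hstack([cv2.resize(b['image'][90:250,350:470],None,fx=3.3,fy=3.3),cv2.resize(c['image'][:,130:430],(377,528))])[:,:,::-1])
```

```text
27.525 [0.50915125 0.26520816 0.36634926] [-0.96965149 -0.78864573 -0.66966572]
foot 588 ((0.512554943561554, 0.2661992609500885), (0.04801614210009575, 0.04221058264374733), 87.41365814208984) 0.09624944855257174
knob 659 [0.51074687 0.26631377 0.24346754]
bar 4838 ((0.5102889537811279, 0.26623809337615967), (0.06062164902687073, 0.3192344903945923), 87.89839935302734)
```

View pics/c8.png

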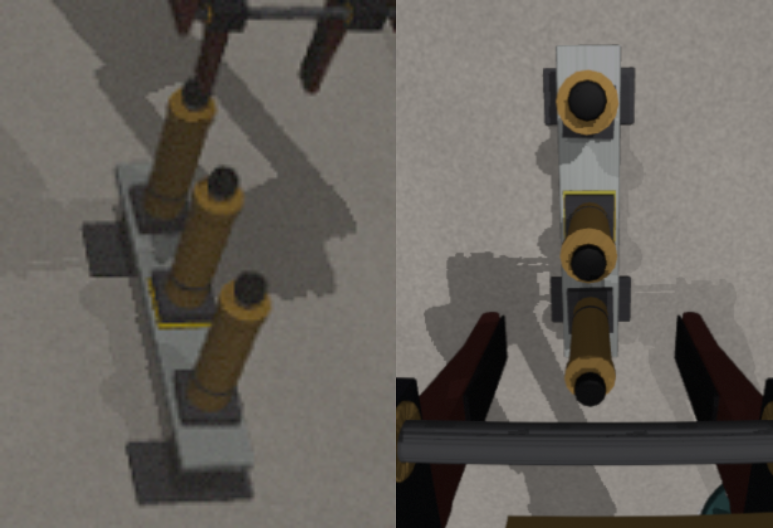

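The mill stands on the pad between its neighbours, with an even yellow rim around the foot (185,300 in the left crop; 590,215 in the right). It is square with the bar, and the hand is clear.

```bash
python3 -c "
from rig import robot
print(robot.sign_off())"
```

```text
the job is handed in; nothing more can be done
None
```

The toppled mill was stood on the bench and released, then gripped again from above and set on the yellow pad, centred to about 1 mm and within about half a degree of square, and the job was handed in at about 28 s.

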